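# Weigh a lopsided clamp across the narrow rest of a laboratory balance

### The arm

A 7-joint arm with a two-finger parallel gripper is mounted at the origin on the work surface. World frame = base frame: x ahead of the robot, y to its left, z up, the work surface at z = 0. Lengths are in m, angles in degrees, forces in N, time in s.
With the tool pointing down it reaches from about 0.425 to 0.8 m from the base axis. Payload 8.3 kg.
Tool frame: the origin (TCP) lies at the very end of the fingers, on their centre line; the grasp point (between the pads) lies 19 mm behind it; z points along the fingers, x is the direction in which the jaws open and shut, and the axes are right-handed (so a half turn about z gives the same grasp; the last joint's range is limited). The gripper opens to 85 mm and grips with 20 to 120 N. Pads are 22 mm wide; open, the fingers measure 114 mm over their backs; the gripper's body (76 mm by 85 mm) begins 54 mm behind the grasp point. The pads swing forward as they close: fully open they stand 13 mm farther back than shut.
Start: joints at [59.765, 21.967, 0.94, 78.501, -0.361, 79.538, -2.664], TCP at [0.28, -0.559, 0.196] pointing down, gripper open.
Joint ranges: [-169.22, 169.22], [-14.56, 117.87], [-87.37, 89.26], [10.42, 133.3], [-82.24, 262.24], [0.94, 117.77], [-172.7, 172.7]. Speed limits (degrees/s): [136.94, 136.94, 172.46, 172.46, 180, 180, 180].

### API

Orientations are given as [roll, pitch, yaw] about the fixed x, y, z axes, in that order (R = Rz(yaw) Ry(pitch) Rx(roll)).
In Python, from rig import bot gives the robot as it stands.
- The arm moves only by the tool apply_moves, never from a script. Its argument "targets" is a list of rows, each an object of numbers: "tx", "ty", "tz": the shift along the world's x, y, z in m; "yaw": the turn about the world's z in rad; "gripper": the finger opening in m, from 0 to 0.0854. A call has 1 to 20 rows; each row shifts and turns the commanded pose from where the row before left it; what a row does not reach is not made up. A row lasts 1/8 s, in which the tool goes at most 62.5 mm and 10.7 degrees, less where a joint would pass 70% of its speed; a pose out of reach is approached as far as the arm can. A call is refused whole if a number of a shift passes 0.0625 or a number of a turn 0.188, either way. A call with a gripper value outside its range is refused whole. The fingers move at their own pace and stop on an object; the grip force is fixed at half the most. Time passes only in rows, so rows that do not move let the fingers close. It gives the time, the measured TCP pose, the force and the opening at its end, in the units of the state.
- bot.read_state(): the state, without advancing time (a new reading comes with each control period).
- bot.get_image(name): name is "scene" or "top"; returns a dict with "pixels" (480x640x3 uint8, red, green, blue), "depth" (480x640 float32, m along the optical axis (not along the pixel's ray), 0 where there is no reading), "fx", "fy", "cx", "cy" (pixels), "R" (3x3) and "t" (3): a world point X has camera coordinates R X + t. Camera axes: x right, y down, z forward; pixel columns grow to the right and rows downward; lengths in m; the calibration is good to about 2 mm. A picture is of the moment at which its call begins.
- bot.job_done(): hands the job in, once; it reports no verdict.
Trained networks look in a picture, given as the dict that the camera call returned (one of the last four; its "shot" number tells which), for a name from the list of things; names that differ only in an ending like _2 or _b are one class to them, and where a whole thing is asked for, a point or a joint stands for the part that bears it (a point fixed in the world has none). Each returns a list of dicts, best first, with "score" (0 to 1); they miss things now and then, are a little off and sometimes report something else, mostly with a low value. They report only what shows in the picture. A call takes as long as a camera call.
- bot.trace(picture, target): "region" (480x640 bool, what is visible of it) and "at" ([column, row] in pixels, amid what is visible of it).
The state is a dict: "clock": time; "joints": joint angles; "joint_velocities": joint speeds; "tau": joint torques, N m; "tool_pos": TCP position; "tool_rot": TCP orientation; "ft_force": force on the tool from outside, world axes, zero at the start; "torque": the same for the moment, N m; "gripper_width": finger opening in m.
Only numpy, scipy, OpenCV 4.12 (cv2) and the standard library are available. Lean on these libraries where they do the work, as an engineer would, in place of code of your own. Each camera call takes 0.05 s, during which the arm holds its last target. There are 200 camera calls.

### The job

Weigh the lopsided clamp: lift it level near its balance point (find that by a trial lift, it differs every time), and set it gently across the balance's narrow orange-topped rest, lying along the rest's long side, so that it stays there level by itself when you let go. Then push the release lever fully over, leaving the clamp balanced, and disturb none of the glassware and other things around.

Things in the scene. Friction and masses are not known exactly. Their poses are not given: they have to be found in the camera images.
- clamp_mid (a point): Middle of the clamp's flat steel bar (half-way along, across and up it). Bar 300 mm long (x), 20 wide (y), 12 thick (z up). Bare bar to grip: 105 mm either side of here. Heavy jaw head on its +x end, small boss on its -x end; both reach 24 mm below here, so on the mat the bar's underside is 18 mm above it.
- rest_top (a point): Centre of the flat orange top of the rest, a narrow upright pillar on the balance's pan: 24 mm long (x, as the balance's x), 14 mm across (y): narrower than the clamp's bar, so fingers holding the bar pass either side of it. Top 125 mm above the table, 55 above the pan. The bar must lie along x, either way round, its balance point over this top.
- release (a joint): Release lever of the balance, rad: about 0 (up to 0.1) at the start, leaning to the balance's -x; 1.0 is fully over to the balance's +x. Stiff by friction only, stays where it is left; push its upper end with a fingertip.
- release_tip (a point): Centre of the red 26 mm ball on the tip of the release lever, 70 mm from its pivot; moves with the lever, 140 to 153 mm above the table. The lever swings in the balance's x-z plane, pivot below the middle of its travel, so the ball goes about 67 mm towards the balance's +x. For directions use the balance's axes.
- mat: Blue bench mat, 360 x 300 x 3 mm, fixed to the table, on which the clamp lies at the start; origin at the centre of its underside.
- beaker: Small glass beaker, 48 mm wide, 55 mm high, loose on the mat; leave alone. Origin at its underside.
- jar: Small jar with blue cap, 40 mm wide, 50 mm high, loose on the mat; leave alone. Origin at its underside.
- stopper: Black rubber stopper, 40 mm wide at the top, 32 mm high, loose on the mat; leave alone. Origin at its underside.
- crucible: White crucible, 44 mm wide, 40 mm high, loose on the mat; leave alone. Origin at its underside.
- petri: Clear flat culture dish with lid, 56 mm wide, 14 mm high, loose on top of the balance's housing beyond the lever (at the balance's +x side); leave alone. Origin at its underside.
- reagent: Brown reagent bottle with red cap, 68 mm wide, 150 mm high, loose on the table between mat and balance, on the table between mat and balance, at the far side; leave alone. Origin at its underside.
- clamp: The whole clamp, 0.3 to 0.85 kg; origin 24 mm below clamp_mid, same axes. Its balance point lies on the bar's centre line, anywhere from 35 mm on the boss's side (-x) to 90 mm on the jaw head's side (+x) of clamp_mid, hidden and different every time.
- balance: The balance, fixed to the table: white housing 240 (x) x 280 (y) x 60 mm high with a round steel pan 100 mm across under the rest. Origin at the centre of its underside; the rest stands 30 mm from it towards -y, the release lever 90 mm towards +y.
- jaw_head: Grey cast head, 50 (x) x 46 x 40 mm high, fixed to the bar's +x end; its origin at its underside is 138 mm from the bar's middle. Two jaws with red tips reach 61 mm from it towards +x; a red screw on top reaches 52 mm above its underside. Axes as the clamp's.
- tail_boss: Small grey boss, 34 (x) x 36 x 36 mm high, fixed to the bar's -x end; its origin at its underside is 133 mm from the bar's middle. A brass screw on top reaches 46 mm above its underside.

How it is judged:
By the outcome, as a careful person would: the job done as asked, in the order asked, and still so for the second after the job is handed in, with the robot touching nothing.
It also fails if it takes over 67 s, if anything falls off the work surface, if the arm or the gripper's body presses on something with over 40 N, if the wrist force passes 120 N, or if a joint passes its speed limit or range.

## Working session

There is one attempt and no reset: what is moved stays moved. The work goes in short steps, Python scripts to look and compute and a tool call to move; the robot and the scene stay as the last step left them, time stands still between calls to the robot, and variables do not carry over. Pictures are saved under pics/ and viewed, about 8 in all and at most 12, crops included, and the job is handed in when it is done.

Besides the shell and the picture viewer there is one more tool, called after "Request:" by a JSON object that holds its "fn" and its "kwargs", one argument or row to a line. apply_moves: Moves the arm, as the interface text tells. Its arguments: {"type":"object","properties":{"targets":{"type":"array"}},"required":["targets"]}

```bash
mkdir -p pics
cat > h.py <<'E'
import numpy as np, cv2
from rig import bot
def pts(im,mask):
    v,u=np.nonzero(mask&(im["depth"]>0)); d=im["depth"][v,u]
    c=np.c_[(u-im["cx"])/im["fx"]*d,(v-im["cy"])/im["fy"]*d,d]
    return (c-im["t"])@np.array(im["R"])
def proj(im,X):
    c=np.array(im["R"])@np.array(X)+im["t"]; return c[:2]/c[2]*[im["fx"],im["fy"]]+[im["cx"],im["cy"]]
def save(im,n): cv2.imwrite("pics/"+n,im["pixels"][:,:,::-1])
E
python3 - <<'E'
from h import *
for cam in("top","scene"):
    im=bot.get_image(cam); save(im,cam+"0.png")
    for n in "clamp clamp_mid rest_top release_tip jaw_head tail_boss mat balance beaker jar stopper crucible petri reagent".split():
        r=bot.trace(im,n)
        if not r: print(cam,n,None);continue
        p=pts(im,r[0]["region"])
        if len(p)==0: print(cam,n,r[0]["at"],'nodepth');continue
        print(cam,n,round(r[0]["score"],2),np.round(r[0]["at"]),len(p),"med",np.median(p,0).round(3),"lo",np.percentile(p,2,0).round(3),"hi",np.percentile(p,98,0).round(3))
s=bot.read_state();print({k:np.round(v,3) for k,v in s.items()})
E
```

```text
top clamp 0.79 [420. 242.] 2563 med [ 0.596 -0.217  0.036] lo [ 0.418 -0.286  0.004] hi [ 0.741 -0.155  0.055]
top clamp_mid 0.56 [418. 240.] 2411 med [ 0.6   -0.216  0.036] lo [ 0.42  -0.285  0.01 ] hi [ 0.741 -0.156  0.055]
top rest_top 0.93 [204. 282.] 16481 med [0.51  0.214 0.062] lo [0.391 0.079 0.045] hi [0.644 0.364 0.105]
top release_tip 0.77 [137. 277.] 217 med [0.518 0.314 0.154] lo [0.504 0.307 0.06 ] hi [0.537 0.359 0.162]
top jaw_head 0.96 [404. 190.] 885 med [ 0.698 -0.181  0.042] lo [ 0.661 -0.209  0.019] hi [ 0.746 -0.15   0.057]
top tail_boss 0.76 [453. 322.] 375 med [ 0.432 -0.27   0.039] lo [ 0.414 -0.293  0.004] hi [ 0.45  -0.253  0.052]
top mat None
top balance 0.63 [206. 286.] 16621 med [0.51  0.214 0.062] lo [0.39  0.078 0.032] hi [0.645 0.364 0.104]
top beaker 0.77 [371. 250.] 408 med [ 0.579 -0.117  0.02 ] lo [ 0.553 -0.135  0.004] hi [ 0.595 -0.096  0.061]
top jar 0.79 [487. 234.] 381 med [ 0.606 -0.351  0.053] lo [ 0.59  -0.37   0.017] hi [ 0.625 -0.336  0.058]
top stopper 0.77 [375. 314.] 283 med [ 0.449 -0.127  0.036] lo [ 0.433 -0.145  0.032] hi [ 0.466 
[... 1736 characters left out ...]
44 0.074] lo [0.583 0.222 0.063] hi [0.634 0.276 0.077]
scene reagent 0.72 [393. 311.] 2678 med [ 0.799 -0.019  0.084] lo [ 0.766 -0.037  0.006] hi [0.818 0.015 0.151]
{'clock': np.float64(1.5), 'joints': array([59.765, 21.967,  0.939, 78.501, -0.361, 79.537, -2.666]), 'joint_velocities': array([ 0.019,  0.061,  0.036, -0.126, -0.03 ,  0.111,  0.026]), 'tau': array([-0.0000e+00, -6.2734e+01,  8.4300e-01, -3.7208e+01,  1.7000e-02,
        3.0000e-03,  0.0000e+00]), 'tool_pos': array([ 0.28 , -0.559,  0.196]), 'tool_rot': array([-1.79996e+02,  2.00000e-03, -6.33680e+01]), 'ft_force': array([ 0.308, -0.   , -0.134]), 'torque': array([ 0.001, -0.029, -0.008]), 'gripper_width': np.float64(0.086)}
```

Run:
```python
from h import *
for cam in("top","scene"):
    im=bot.get_image(cam)
    hsv=cv2.cvtColor(im["pixels"],cv2.COLOR_RGB2HSV)
    P=pts(im,np.ones((480,640),bool)&(im["depth"]>0)); M=im["depth"]>0
    h=hsv[M]
    # bar top: z 0.027+... 
    b=(P[:,2]>.027)&(P[:,2]<.04)&(P[:,0]>.46)&(P[:,0]<.66)&(P[:,1]>-.28)&(P[:,1]<-.18)
    q=P[b]; c=q.mean(0); w=np.linalg.svd(q[:,:2]-c[:2],full_matrices=False)[2][0]; w*=np.sign(w[0])
    s=(P[:,:2]-c[:2])@w; t=(P[:,:2]-c[:2])@[-w[1],w[0]]
    print(cam,"bar c",c.round(4),"ang",np.degrees(np.arctan2(w[1],w[0])).round(2),"tspread",np.percentile(t[b],[2,98]).round(4))
    a=(abs(t)<.03)&(abs(s)<.3)&(P[:,2]>.02)&(P[:,2]<.07); 
    hi=a&(P[:,2]>.0395)
    print(" hi s hist",np.histogram(s[hi],np.arange(-.2,.24,.01)))
    o=(h[:,0]>5)&(h[:,0]<22)&(h[:,1]>150)&(P[:,2]>.11)&(P[:,2]<.14)&(P[:,1]>.05)
    print(" orange",o.sum(),P[o].min(0).round(4),P[o].max(0).round(4),P[o].mean(0).round(4))
    hs=(P[:,2]>.055)&(P[:,2]<.065)&(P[:,1]>.05)&(P[:,0]<.7)
    r=cv2.minAreaRect((P[hs][:,:2]*1000).astype(np.float32));print(" housing",r)
    rd=((h[:,0]<6)|(h[:,0]>174))&(h[:,1]>150)&(P[:,2]>.12)&(P[:,1]>.2)&(P[:,0]<.7)
    print(" red",rd.sum(),P[rd].min(0).round(4),P[rd].max(0).round(4),P[rd].mean(0).round(4))
    big=cv2.resize(im["pixels"],(800,600)); cv2.imwrite(f"pics/{cam}1.png",big[:,:,::-1])
```

```text
top bar c [ 0.559  -0.2303  0.034 ] ang 18.86 tspread [-0.0102  0.0096]
 hi s hist (array([  0,   0,   0,   0,   1,  54,  70,  56,  10,   0,   0,   1,   0,
         0,   2,   0,   0,   0,   0,   1,   0,   2,   0,   0,   0,   1,
         1,   1,   0,   0,   0,  90, 112, 102, 101, 101,  19,  15,  12,
         5,   0,   0,   0]), array([-2.00000000e-01, -1.90000000e-01, -1.80000000e-01, -1.70000000e-01,
       -1.60000000e-01, -1.50000000e-01, -1.40000000e-01, -1.30000000e-01,
       -1.20000000e-01, -1.10000000e-01, -1.00000000e-01, -9.00000000e-02,
       -8.00000000e-02, -7.00000000e-02, -6.00000000e-02, -5.00000000e-02,
       -4.00000000e-02, -3.00000000e-02, -2.00000000e-02, -1.00000000e-02,
        1.66533454e-16,  1.00000000e-02,  2.00000000e-02,  3.00000000e-02,
        4.00000000e-02,  5.00000000e-02,  6.00000000e-02,  7.00000000e-02,
        8.00000000e-02,  9.00000000e-02,  1.00000000e-01,  1.10000000e-01,
        1.20000000e-01,  1.30000000e-01,  1.40000000e-01,  1.50000000e-01,
        1.60000000e-01,  1.70000000e-01,  1.80000000e-01,  1.90000000e-01,
        2.00000000e-0
[... 1045 characters left out ...]
-16,  1.00000000e-02,  2.00000000e-02,  3.00000000e-02,
        4.00000000e-02,  5.00000000e-02,  6.00000000e-02,  7.00000000e-02,
        8.00000000e-02,  9.00000000e-02,  1.00000000e-01,  1.10000000e-01,
        1.20000000e-01,  1.30000000e-01,  1.40000000e-01,  1.50000000e-01,
        1.60000000e-01,  1.70000000e-01,  1.80000000e-01,  1.90000000e-01,
        2.00000000e-01,  2.10000000e-01,  2.20000000e-01,  2.30000000e-01]))
 orange 64 [-0.452   0.1827  0.1104] [0.5258 0.9184 0.1284] [0.3447 0.3034 0.1235]
 housing ((57.8675537109375, 535.4981079101562), (970.2205810546875, 1260.160888671875), 89.86207580566406)
 red 76 [0.5074 0.3004 0.139 ] [0.5296 0.3228 0.1603] [0.5206 0.3108 0.1521]
```

View pics/top0.png

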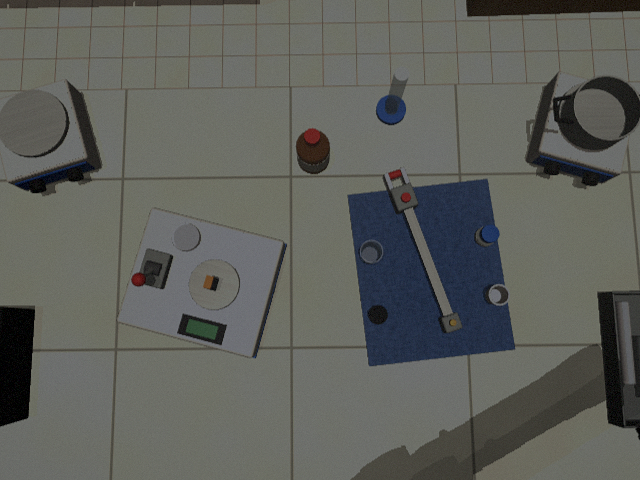

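View pics/scene0.png

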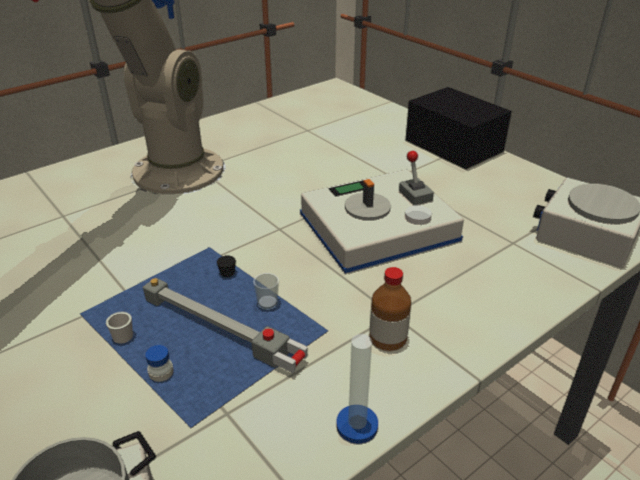

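Run:
```python
from h import *
from scipy.optimize import minimize
for cam in("top","scene"):
    im=bot.get_image(cam); hsv=cv2.cvtColor(im["pixels"],cv2.COLOR_RGB2HSV)
    B=bot.trace(im,"balance")[0]["region"]; B=cv2.dilate(B.astype(np.uint8),np.ones((9,9)))>0
    M=B&(im["depth"]>0); P=pts(im,M); h=hsv[M]
    hs=(P[:,2]>.054)&(P[:,2]<.066)
    q=P[hs]; lo=cv2.minAreaRect((q[:,:2]*1000).astype(np.float32)); print(cam,"housing",lo)
    o=(h[:,0]>5)&(h[:,0]<22)&(h[:,1]>120)&(P[:,2]>.121)&(P[:,2]<.13)
    print(" orange",o.sum(),P[o].min(0).round(4),P[o].max(0).round(4),P[o].mean(0).round(4), cv2.minAreaRect((P[o][:,:2]*1000).astype(np.float32)))
    R=bot.trace(im,"release_tip")[0]["region"]; P=pts(im,R); h=hsv[R&(im["depth"]>0)]
    rd=((h[:,0]<7)|(h[:,0]>173))&(h[:,1]>120)&(P[:,2]>.13)
    q=P[rd]; r=minimize(lambda c:np.abs(np.linalg.norm(q-c,axis=1)-.013).mean(),q.mean(0)-[0,0,.005],method="Nelder-Mead")
    print(" ball",rd.sum(),r.x.round(4),r.fun)
    for n in("jaw_head","tail_boss"):
        t=bot.trace(im,n)[0]["region"]; P=pts(im,t); z={"jaw_head":.043,"tail_boss":.039}[n]
        k=abs(P[:,2]-z)<.004; print(" ",n,k.sum(),cv2.minAreaRect((P[k][:,:2]*1000).astype(np.float32)),P[k].mean(0).round(4))
```

```text
top housing ((518.9188232421875, 224.37734985351562), (280.381103515625, 239.9911346435547), 74.74567413330078)
 orange 90 [0.4986 0.1858 0.1213] [0.5211 0.204  0.1294] [0.5099 0.1949 0.1259] ((509.9095458984375, 195.1321563720703), (13.164734840393066, 22.181060791015625), 74.26705169677734)
 ball 137 [0.5153 0.3191 0.1468] 0.0010961041073704596
  jaw_head 444 ((703.3975830078125, -181.9275665283203), (82.2244644165039, 46.10129928588867), 19.031293869018555) [ 0.6918 -0.1847  0.0432]
  tail_boss 249 ((432.3631286621094, -273.2305908203125), (34.471702575683594, 35.50508117675781), 18.147762298583984) [ 0.4317 -0.2728  0.0394]
scene housing ((522.1026611328125, 220.93014526367188), (281.1993408203125, 243.95892333984375), 75.03170776367188)
 orange 55 [0.4984 0.1838 0.1211] [0.5281 0.2033 0.1275] [0.5129 0.1921 0.1246] ((513.9591064453125, 192.67189025878906), (15.190143585205078, 29.69639015197754), 73.66107940673828)
 ball 85 [0.5154 0.3162 0.1457] 0.0015998168109118951
  jaw_head 484 ((705.8333129882812, -184.07720947265625), (83.56792449951172, 47.185302734375), 20.095901489257812) [ 0.6963 -0.1912  0.0425]
  tail_boss 124 ((798.7418823242188, -17.775733947753906), (67.19313049316406, 29.874835968017578), 44.15623092651367) [ 0.8025 -0.0224  0.0389]
```

Request:
{"fn": "apply_moves", "kwargs": {
  "targets": [
    {"tx": 0.015, "ty": 0.017, "tz": 0, "yaw": -0.0, "gripper": 0.05},
    {"tx": 0.0275, "ty": 0.03, "yaw": -0.017},
    {"tx": 0.0275, "ty": 0.03, "yaw": -0.017},
    {"tx": 0.0275, "ty": 0.03, "yaw": -0.017},
    {"tx": 0.0275, "ty": 0.03, "yaw": -0.017},
    {"tx": 0.0275, "ty": 0.03, "yaw": -0.017},
    {"tx": 0.0275, "ty": 0.03, "yaw": -0.017},
    {"tx": 0.0275, "ty": 0.03, "yaw": -0.017},
    {"tx": 0.0275, "ty": 0.03, "yaw": -0.017},
    {"tx": 0.0275, "ty": 0.03, "yaw": 0},
    {"tx": 0.0275, "ty": 0.03, "yaw": 0},
    {"tx": 0.0145, "ty": 0.0187, "tz": -0.02},
    {"tz": -0.04},
    {"tz": -0.04},
    {"tz": -0.025},
    {"tz": -0.01},
    {"tz": 0},
    {"tz": 0}
  ]
}}

```text
schema error: expected keys tx, ty, tz, yaw, gripper
```

Request:
{"fn": "apply_moves", "kwargs": {
  "targets": [
    {"tx": 0.015, "ty": 0.017, "tz": 0, "yaw": 0, "gripper": 0.05},
    {"tx": 0.0275, "ty": 0.03, "tz": 0, "yaw": -0.017, "gripper": 0.05},
    {"tx": 0.0275, "ty": 0.03, "tz": 0, "yaw": -0.017, "gripper": 0.05},
    {"tx": 0.0275, "ty": 0.03, "tz": 0, "yaw": -0.017, "gripper": 0.05},
    {"tx": 0.0275, "ty": 0.03, "tz": 0, "yaw": -0.017, "gripper": 0.05},
    {"tx": 0.0275, "ty": 0.03, "tz": 0, "yaw": -0.017, "gripper": 0.05},
    {"tx": 0.0275, "ty": 0.03, "tz": 0, "yaw": -0.017, "gripper": 0.05},
    {"tx": 0.0275, "ty": 0.03, "tz": 0, "yaw": -0.017, "gripper": 0.05},
    {"tx": 0.0275, "ty": 0.03, "tz": 0, "yaw": -0.017, "gripper": 0.05},
    {"tx": 0.0275, "ty": 0.03, "tz": 0, "yaw": 0, "gripper": 0.05},
    {"tx": 0.0275, "ty": 0.03, "tz": 0, "yaw": 0, "gripper": 0.05},
    {"tx": 0.0145, "ty": 0.0187, "tz": -0.02, "yaw": 0, "gripper": 0.05},
    {"tx": 0, "ty": 0, "tz": -0.04, "yaw": 0, "gripper": 0.05},
    {"tx": 0, "ty": 0, "tz": -0.04, "yaw": 0, "gripper": 0.05},
    {"tx": 0, "ty": 0, "tz": -0.025, "yaw": 0, "gripper": 0.05},
    {"tx": 0, "ty": 0, "tz": -0.01, "yaw": 0, "gripper": 0.05},
    {"tx": 0, "ty": 0, "tz": 0, "yaw": 0, "gripper": 0.05}
  ]
}}

```text
clock: 4.22
tool_pos: [0.5848, -0.222, 0.061]
tool_rot: [180.0, 0.0, -71.1]
ft_force: [-0.2, -0.3, -0.1]
gripper_width: 0.0501
```

Request:
{"fn": "apply_moves", "kwargs": {
  "targets": [
    {"tx": 0, "ty": -0.001, "tz": -0.025, "yaw": 0, "gripper": 0.05},
    {"tx": 0, "ty": 0, "tz": -0.018, "yaw": 0, "gripper": 0.05},
    {"tx": 0, "ty": 0, "tz": -0.009, "yaw": 0, "gripper": 0.05},
    {"tx": 0, "ty": 0, "tz": 0, "yaw": 0, "gripper": 0.035},
    {"tx": 0, "ty": 0, "tz": 0, "yaw": 0, "gripper": 0.01},
    {"tx": 0, "ty": 0, "tz": 0, "yaw": 0, "gripper": 0.01},
    {"tx": 0, "ty": 0, "tz": 0, "yaw": 0, "gripper": 0.01},
    {"tx": 0, "ty": 0, "tz": 0, "yaw": 0, "gripper": 0.01},
    {"tx": 0, "ty": 0, "tz": 0, "yaw": 0, "gripper": 0.01}
  ]
}}

```text
clock: 5.35
tool_pos: [0.5847, -0.224, 0.0089]
tool_rot: [-180.0, -0.0, -71.2]
ft_force: [-0.1, -0.5, 0.7]
gripper_width: 0.0101
```

```bash
python3 -c "
from h import *
s=bot.read_state();print({k:np.round(s[k],3) for k in('clock','tool_pos','ft_force','torque','gripper_width')})"
```

```text
{'clock': np.float64(5.35), 'tool_pos': array([ 0.585, -0.224,  0.009]), 'ft_force': array([-0.052, -0.507,  0.741]), 'torque': array([-0.014,  0.02 ,  0.022]), 'gripper_width': np.float64(0.01)}
```

Run:
```python
from h import *
im=bot.get_image("scene"); c=proj(im,[.585,-.224,.03]).astype(int); print(c)
a=im["pixels"][c[1]-90:c[1]+90,c[0]-120:c[0]+120]; b=cv2.resize(a,(720,540),interpolation=2); cv2.imwrite("pics/g1.png",b[:,:,::-1])
```

```text
[220 319]
```

View pics/g1.png

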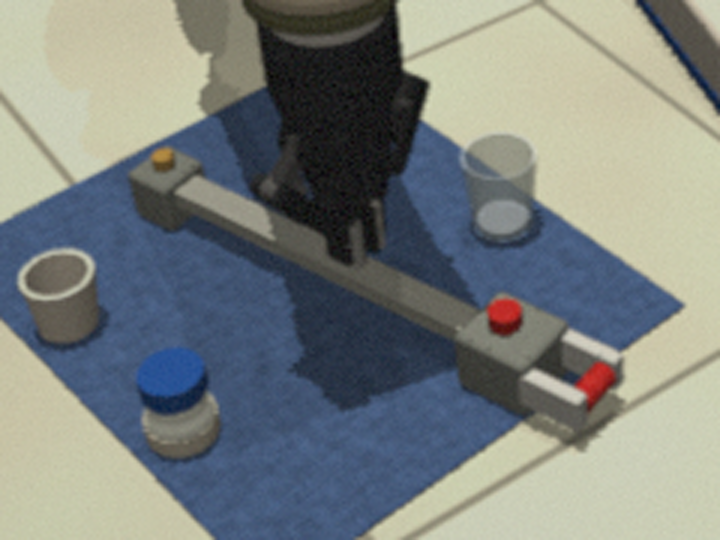

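Run:
```python
from h import *
im=bot.get_image("scene")
P=pts(im,im["depth"]>0)
b=(P[:,2]>.029)&(P[:,2]<.038)&(P[:,0]>.46)&(P[:,0]<.66)&(P[:,1]>-.29)&(P[:,1]<-.17)
q=P[b]; 
for k in range(3):
    m,c=np.polyfit(q[:,0],q[:,1],1); q=q[abs(q[:,1]-m*q[:,0]-c)<.012]
print("bar ang",np.degrees(np.arctan(m)),"y at .585",m*.585+c)
# points around TCP
d=np.hypot(P[:,0]-.585,P[:,1]+.224)<.05
w=np.array([np.cos(np.radians(18.85)),np.sin(np.radians(18.85))]); n=np.array([-w[1],w[0]])
for z0 in np.arange(.0,.1,.01):
    k=d&(P[:,2]>=z0)&(P[:,2]<z0+.01); r=P[k][:,:2]-[.585,-.224]; s=r@w; t=r@n; kk=abs(s)<.015
    if kk.sum(): print(round(z0,2),kk.sum(),"t",np.percentile(t[kk],[0,10,50,90,100]).round(3))
im=bot.get_image("top"); c=proj(im,[.585,-.224,.03]).astype(int); print(c)
b=cv2.resize(im["pixels"][c[1]-60:c[1]+60,c[0]-80:c[0]+80],(640,480),interpolation=2); cv2.imwrite("pics/g2.png",b[:,:,::-1])
```

```text
bar ang 18.433967050178083 y at .585 -0.22621671625564288
0.0 448 t [-0.049 -0.043 -0.015  0.042  0.05 ]
0.02 41 t [-0.012 -0.011 -0.01  -0.009 -0.005]
0.03 104 t [-0.012 -0.01  -0.004  0.007  0.011]
0.04 23 t [-0.014 -0.013  0.003  0.007  0.01 ]
0.05 84 t [-0.021 -0.019 -0.009  0.009  0.017]
0.06 90 t [-0.021 -0.019 -0.011  0.009  0.018]
0.07 75 t [-0.02  -0.019 -0.008  0.008  0.017]
0.08 71 t [-0.021 -0.019  0.006  0.013  0.026]
0.09 177 t [-0.042 -0.034 -0.015  0.026  0.038]
[422 246]
```

View pics/g2.png

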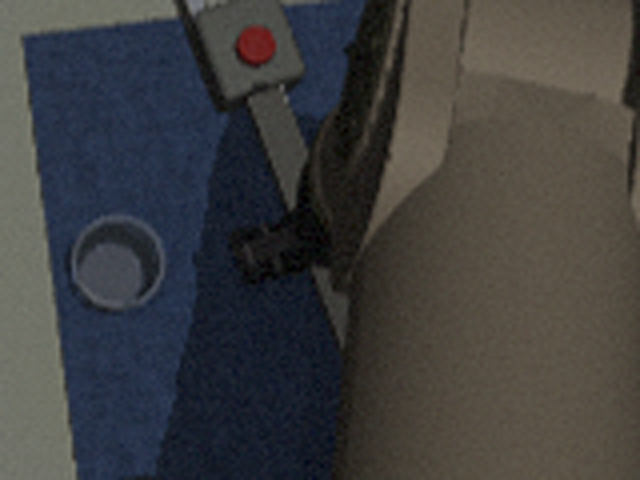

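Request:
{"fn": "apply_moves", "kwargs": {
  "targets": [
    {"tx": 0, "ty": 0, "tz": 0.04, "yaw": 0, "gripper": 0.03},
    {"tx": 0, "ty": 0, "tz": 0.05, "yaw": 0, "gripper": 0.03},
    {"tx": 0, "ty": 0, "tz": 0, "yaw": 0, "gripper": 0.03},
    {"tx": 0, "ty": 0, "tz": 0, "yaw": 0, "gripper": 0.03}
  ]
}}

```text
clock: 6.0
tool_pos: [0.5845, -0.224, 0.0986]
tool_rot: [180.0, 0.0, -71.2]
ft_force: [-0.3, 0.4, -0.7]
gripper_width: 0.0298
```

Run:
```python
from h import *
s=bot.read_state();print({k:np.round(s[k],3) for k in('clock','tool_pos','ft_force','torque','gripper_width')})
im=bot.get_image("scene"); M=im["depth"]>0
P=pts(im,M); x,y,z=s["tool_pos"]
w=np.array([np.cos(np.radians(18.85)),np.sin(np.radians(18.85))]); n=np.array([-w[1],w[0]])
r=P[:,:2]-[x,y]; sx=r@w; t=r@n
for z0 in np.arange(.04,.2,.008):
    k=(abs(sx)<.03)&(abs(t)<.07)&(P[:,2]>=z0)&(P[:,2]<z0+.008)
    if k.sum(): print(round(z0,3),k.sum(),"s",np.percentile(sx[k],[2,50,98]).round(3),"t",np.percentile(t[k],[2,25,50,75,98]).round(3))
c=proj(im,[x,y,z]).astype(int);print(c)
b=cv2.resize(im["pixels"][c[1]-60:c[1]+60,c[0]-80:c[0]+80],(640,480),interpolation=2)
cv2.drawMarker(b,(320,240),(255,0,0),0,20,1); cv2.imwrite("pics/g3.png",b[:,:,::-1])
```

```text
{'clock': np.float64(6.0), 'tool_pos': array([ 0.584, -0.224,  0.099]), 'ft_force': array([-0.302,  0.399, -0.692]), 'torque': array([-0.018, -0.02 , -0.   ]), 'gripper_width': np.float64(0.03)}
0.128 5 s [-0.004  0.003  0.007] t [-0.023 -0.022 -0.021  0.014  0.014]
0.136 75 s [-0.011  0.006  0.012] t [-0.028 -0.02   0.014  0.015  0.024]
0.144 95 s [-0.009  0.006  0.012] t [-0.03  -0.027 -0.017  0.015  0.026]
0.152 107 s [-0.01   0.006  0.013] t [-0.031 -0.028 -0.017  0.014  0.026]
0.16 102 s [-0.009  0.006  0.012] t [-0.031 -0.026  0.012  0.014  0.024]
0.168 85 s [-0.01   0.007  0.012] t [-0.031 -0.019  0.014  0.016  0.024]
0.176 125 s [-0.01   0.009  0.014] t [-0.047 -0.025  0.015  0.018  0.04 ]
0.184 215 s [-0.009  0.009  0.014] t [-0.05  -0.038 -0.022  0.021  0.043]
0.192 148 s [-0.012  0.011  0.017] t [-0.053 -0.04  -0.023  0.033  0.051]
[216 289]
```

View pics/g3.png

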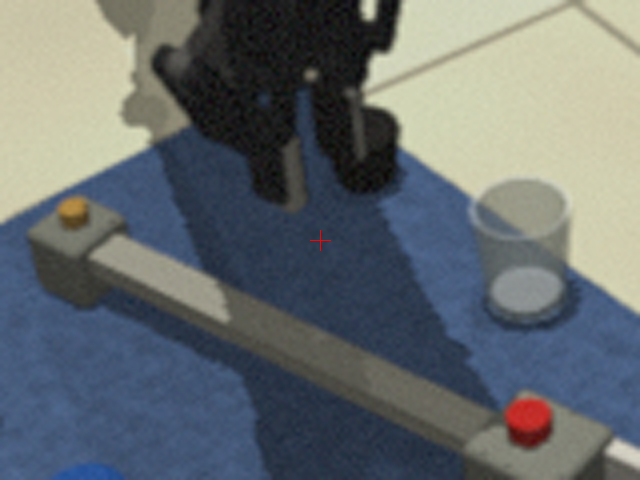

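Request:
{"fn": "apply_moves", "kwargs": {
  "targets": [
    {"tx": 0, "ty": 0, "tz": 0, "yaw": 0, "gripper": 0.05},
    {"tx": 0, "ty": 0, "tz": -0.04, "yaw": 0, "gripper": 0.05},
    {"tx": 0, "ty": 0, "tz": -0.04, "yaw": 0, "gripper": 0.05},
    {"tx": 0, "ty": 0, "tz": -0.02, "yaw": 0, "gripper": 0.05},
    {"tx": 0, "ty": 0, "tz": -0.01, "yaw": 0, "gripper": 0.05},
    {"tx": 0, "ty": 0, "tz": -0.005, "yaw": 0, "gripper": 0.05},
    {"tx": 0, "ty": 0, "tz": 0, "yaw": 0, "gripper": 0.05}
  ]
}}

```text
clock: 6.92
tool_pos: [0.5853, -0.2242, -0.0153]
tool_rot: [-179.9, -0.0, -71.2]
ft_force: [0.2, -0.9, 0.6]
gripper_width: 0.0499
```

Run:
```python
from h import *
s=bot.read_state();print({k:np.round(s[k],4) for k in('clock','tool_pos','ft_force','torque','gripper_width')})
im=bot.get_image("scene"); M=im["depth"]>0
P=pts(im,M); x,y,z=s["tool_pos"]
w=np.array([np.cos(np.radians(18.85)),np.sin(np.radians(18.85))]); n=np.array([-w[1],w[0]])
r=P[:,:2]-[x,y]; sx=r@w; t=r@n
for z0 in np.arange(.004,.07,.006):
    k=(abs(sx)<.03)&(abs(t)<.07)&(P[:,2]>=z0)&(P[:,2]<z0+.006)
    if k.sum(): print(round(z0,3),k.sum(),"s",np.percentile(sx[k],[2,50,98]).round(3),"t",np.percentile(t[k],[2,25,50,75,98]).round(3))
```

```text
{'clock': np.float64(6.925), 'tool_pos': array([ 0.5853, -0.2242, -0.0153]), 'ft_force': array([ 0.1544, -0.9482,  0.6347]), 'torque': array([-0.0143,  0.0791, -0.0135]), 'gripper_width': np.float64(0.0499)}
0.004 285 s [-0.028  0.004  0.029] t [-0.069 -0.05  -0.03   0.034  0.067]
0.016 6 s [0.005 0.013 0.027] t [-0.009 -0.009 -0.008 -0.008 -0.007]
0.022 60 s [-0.01   0.008  0.029] t [-0.033 -0.01  -0.009  0.023  0.026]
0.028 224 s [-0.017  0.008  0.029] t [-0.038 -0.008 -0.001  0.006  0.026]
0.034 113 s [-0.012  0.006  0.028] t [-0.04  -0.027  0.001  0.023  0.031]
0.04 69 s [-0.009  0.006  0.013] t [-0.041 -0.038 -0.03   0.025  0.036]
0.046 61 s [-0.011  0.006  0.012] t [-0.04  -0.033  0.023  0.025  0.036]
0.052 55 s [-0.01   0.007  0.012] t [-0.04  -0.033  0.023  0.025  0.03 ]
0.058 53 s [-0.011  0.006  0.012] t [-0.04  -0.028  0.024  0.027  0.032]
0.064 58 s [-0.01   0.009  0.014] t [-0.048 -0.034  0.026  0.029  0.05 ]
```

Request:
{"fn": "apply_moves", "kwargs": {
  "targets": [
    {"tx": 0, "ty": 0, "tz": -0.0085, "yaw": 0, "gripper": 0.05},
    {"tx": 0, "ty": 0, "tz": 0, "yaw": 0, "gripper": 0.03},
    {"tx": 0, "ty": 0, "tz": 0, "yaw": 0, "gripper": 0.01},
    {"tx": 0, "ty": 0, "tz": 0, "yaw": 0, "gripper": 0.005},
    {"tx": 0, "ty": 0, "tz": 0, "yaw": 0, "gripper": 0.005},
    {"tx": 0, "ty": 0, "tz": 0, "yaw": 0, "gripper": 0.005},
    {"tx": 0, "ty": 0, "tz": 0, "yaw": 0, "gripper": 0.005}
  ]
}}

```text
clock: 7.85
tool_pos: [0.5847, -0.2239, -0.0245]
tool_rot: [180.0, 0.0, -71.2]
ft_force: [-1.4, 0.3, 1.8]
gripper_width: 0.0187
```

```bash
cat > st.py <<'E'
from h import *
s=bot.read_state();print({k:np.round(s[k],4) for k in('clock','tool_pos','ft_force','torque','gripper_width')})
E
python3 st.py
```

```text
{'clock': np.float64(7.85), 'tool_pos': array([ 0.5847, -0.2239, -0.0245]), 'ft_force': array([-1.3845,  0.3278,  1.8232]), 'torque': array([ 0.1896,  0.3082, -0.0511]), 'gripper_width': np.float64(0.0187)}
```

Request:
{"fn": "apply_moves", "kwargs": {
  "targets": [
    {"tx": 0, "ty": 0, "tz": 0.004, "yaw": 0, "gripper": 0.005},
    {"tx": 0, "ty": 0, "tz": 0.006, "yaw": 0, "gripper": 0.005},
    {"tx": 0, "ty": 0, "tz": 0.01, "yaw": 0, "gripper": 0.005},
    {"tx": 0, "ty": 0, "tz": 0, "yaw": 0, "gripper": 0.005},
    {"tx": 0, "ty": 0, "tz": 0, "yaw": 0, "gripper": 0.005},
    {"tx": 0, "ty": 0, "tz": 0, "yaw": 0, "gripper": 0.005}
  ]
}}

```text
clock: 8.6
tool_pos: [0.5844, -0.2239, -0.005]
tool_rot: [180.0, 0.0, -71.2]
ft_force: [-1.0, -0.4, -5.9]
gripper_width: 0.019
```

```bash
cat >> st.py <<'E'
im=bot.get_image("scene")
for n in("jaw_head","tail_boss"):
    t=bot.trace(im,n)
    if t: P=pts(im,t[0]["region"]); print(n,np.round(t[0]["score"],2),np.median(P,0).round(4),np.percentile(P[:,2],[5,95]).round(4))
E
python3 st.py
```

```text
{'clock': np.float64(8.6), 'tool_pos': array([ 0.5844, -0.2239, -0.005 ]), 'ft_force': array([-0.9702, -0.3767, -5.9109]), 'torque': array([-0.005 ,  0.1953, -0.0288]), 'gripper_width': np.float64(0.019)}
jaw_head 0.98 [ 0.7102 -0.1927  0.0533] [0.0295 0.0711]
tail_boss 0.65 [ 0.441  -0.2841  0.057 ] [0.03  0.069]
```

```bash
cat > av.py <<'E'
from h import *
a=[]
for i in range(12):
    bot.get_image("top"); s=bot.read_state(); a.append(np.r_[s["ft_force"],s["torque"]])
a=np.array(a); print(s["clock"],a.mean(0).round(3),a.std(0).round(3),"width",s["gripper_width"])
E
python3 av.py
```

```text
9.35 [ 0.112  0.083 -5.503 -0.071  0.182 -0.014] [0.295 0.527 0.491 0.036 0.032 0.026] width 0.018838193772493683
```

Request:
{"fn": "apply_moves", "kwargs": {
  "targets": [
    {"tx": 0, "ty": 0, "tz": -0.01, "yaw": 0, "gripper": 0.005},
    {"tx": 0, "ty": 0, "tz": -0.007, "yaw": 0, "gripper": 0.005},
    {"tx": 0, "ty": 0, "tz": -0.0025, "yaw": 0, "gripper": 0.005},
    {"tx": 0, "ty": 0, "tz": 0, "yaw": 0, "gripper": 0.005},
    {"tx": 0, "ty": 0, "tz": 0, "yaw": 0, "gripper": 0.03},
    {"tx": 0, "ty": 0, "tz": 0, "yaw": 0, "gripper": 0.05},
    {"tx": 0, "ty": 0, "tz": 0, "yaw": 0, "gripper": 0.05},
    {"tx": 0, "ty": 0, "tz": 0.035, "yaw": 0, "gripper": 0.05},
    {"tx": 0.017, "ty": 0.006, "tz": 0, "yaw": 0, "gripper": 0.05},
    {"tx": 0.0165, "ty": 0.0055, "tz": 0, "yaw": 0, "gripper": 0.05},
    {"tx": 0, "ty": 0, "tz": 0, "yaw": 0, "gripper": 0.05},
    {"tx": 0, "ty": 0, "tz": -0.025, "yaw": 0, "gripper": 0.05},
    {"tx": 0, "ty": 0, "tz": -0.01, "yaw": 0, "gripper": 0.05},
    {"tx": 0, "ty": 0, "tz": 0, "yaw": 0, "gripper": 0.03},
    {"tx": 0, "ty": 0, "tz": 0, "yaw": 0, "gripper": 0.01},
    {"tx": 0, "ty": 0, "tz": 0, "yaw": 0, "gripper": 0.005},
    {"tx": 0, "ty": 0, "tz": 0, "yaw": 0, "gripper": 0.005},
    {"tx": 0, "ty": 0, "tz": 0, "yaw": 0, "gripper": 0.005},
    {"tx": 0, "ty": 0, "tz": 0, "yaw": 0, "gripper": 0.005}
  ]
}}

```text
clock: 11.72
tool_pos: [0.6184, -0.2126, -0.0234]
tool_rot: [-180.0, -0.0, -71.2]
ft_force: [-2.7, 1.2, 5.4]
gripper_width: 0.0188
```

```bash
python3 st.py
```

```text
{'clock': np.float64(11.725), 'tool_pos': array([ 0.6184, -0.2126, -0.0234]), 'ft_force': array([-2.6542,  1.166 ,  5.3699]), 'torque': array([ 0.1461,  0.6464, -0.032 ]), 'gripper_width': np.float64(0.0188)}
jaw_head 0.73 [ 0.7101 -0.1925  0.0351] [0.0077 0.052 ]
tail_boss 0.63 [ 0.4413 -0.2841  0.0362] [0.0103 0.0482]
```

Request:
{"fn": "apply_moves", "kwargs": {
  "targets": [
    {"tx": 0, "ty": 0, "tz": 0.005, "yaw": 0, "gripper": 0.005},
    {"tx": 0, "ty": 0, "tz": 0.015, "yaw": 0, "gripper": 0.005},
    {"tx": 0, "ty": 0, "tz": 0.025, "yaw": 0, "gripper": 0.005},
    {"tx": 0, "ty": 0, "tz": 0.025, "yaw": 0, "gripper": 0.005},
    {"tx": 0, "ty": 0, "tz": 0.01, "yaw": 0, "gripper": 0.005},
    {"tx": 0, "ty": 0, "tz": 0, "yaw": 0, "gripper": 0.005},
    {"tx": 0, "ty": 0, "tz": 0, "yaw": 0, "gripper": 0.005}
  ]
}}

```text
clock: 12.75
tool_pos: [0.6173, -0.2122, 0.0546]
tool_rot: [179.9, 0.1, -71.2]
ft_force: [-0.6, 0.4, -6.3]
gripper_width: 0.0188
```

```bash
python3 av.py; python3 st.py
```

```text
13.35 [ 1.500e-02 -4.900e-02 -5.671e+00  7.000e-03 -3.000e-03 -4.000e-03] [0.58  0.44  0.417 0.036 0.027 0.022] width 0.01904851647917424
{'clock': np.float64(13.35), 'tool_pos': array([ 0.6182, -0.2125,  0.0559]), 'ft_force': array([ 0.2558, -0.5753, -5.8708]), 'torque': array([0.051 , 0.018 , 0.0034]), 'gripper_width': np.float64(0.019)}
jaw_head 0.89 [ 0.7097 -0.1922  0.1137] [0.0855 0.1314]
tail_boss 0.9 [ 0.4413 -0.2836  0.1134] [0.0694 0.1272]
```

Request:
{"fn": "apply_moves", "kwargs": {
  "targets": [
    {"tx": 0, "ty": 0, "tz": 0.02, "yaw": 0, "gripper": 0.005},
    {"tx": 0, "ty": 0, "tz": 0.025, "yaw": 0, "gripper": 0.005},
    {"tx": -0.003, "ty": 0.01, "tz": 0.015, "yaw": -0.02, "gripper": 0.005},
    {"tx": -0.005, "ty": 0.02, "tz": 0, "yaw": -0.03, "gripper": 0.005},
    {"tx": -0.0075, "ty": 0.029, "tz": 0, "yaw": -0.042, "gripper": 0.005},
    {"tx": -0.0075, "ty": 0.029, "tz": 0, "yaw": -0.042, "gripper": 0.005},
    {"tx": -0.0075, "ty": 0.029, "tz": 0, "yaw": -0.042, "gripper": 0.005},
    {"tx": -0.0075, "ty": 0.029, "tz": 0, "yaw": -0.042, "gripper": 0.005},
    {"tx": -0.0075, "ty": 0.029, "tz": 0, "yaw": -0.042, "gripper": 0.005},
    {"tx": -0.0075, "ty": 0.029, "tz": 0, "yaw": -0.042, "gripper": 0.005},
    {"tx": -0.0075, "ty": 0.029, "tz": 0, "yaw": -0.042, "gripper": 0.005},
    {"tx": -0.0075, "ty": 0.029, "tz": 0, "yaw": -0.042, "gripper": 0.005},
    {"tx": -0.0075, "ty": 0.029, "tz": 0, "yaw": -0.042, "gripper": 0.005},
    {"tx": -0.0075, "ty": 0.029, "tz": 0, "yaw": -0.042, "gripper": 0.005},
    {"tx": -0.0075, "ty": 0.029, "tz": 0, "yaw": -0.042, "gripper": 0.005},
    {"tx": -0.0075, "ty": 0.029, "tz": 0, "yaw": -0.042, "gripper": 0.005},
    {"tx": -0.005, "ty": 0.019, "tz": 0, "yaw": -0.025, "gripper": 0.005},
    {"tx": -0.003, "ty": 0.0095, "tz": 0, "yaw": -0.013, "gripper": 0.005},
    {"tx": 0, "ty": 0, "tz": 0, "yaw": 0, "gripper": 0.005},
    {"tx": 0, "ty": 0, "tz": 0, "yaw": 0, "gripper": 0.005}
  ]
}}

```text
clock: 16.0
tool_pos: [0.5126, 0.1928, 0.116]
tool_rot: [-180.0, -0.0, -105.2]
ft_force: [0.3, -0.6, -5.5]
gripper_width: 0.0184
```

```bash
cat > al.py <<'E'
from h import *
s=bot.read_state();print({k:np.round(s[k],4) for k in('clock','tool_pos','tool_rot','ft_force','torque','gripper_width')})
a=np.radians(-15.1); w=np.array([np.cos(a),np.sin(a)]); n=np.array([-w[1],w[0]])
for cam in("scene","top"):
    im=bot.get_image(cam); hsv=cv2.cvtColor(im["pixels"],cv2.COLOR_RGB2HSV); M=im["depth"]>0; P=pts(im,M); h=hsv[M]
    r=P[:,:2]-[.512,.194]; S=r@w; T=r@n
    b=(abs(P[:,2]-(s["tool_pos"][2]+.0565))<.007)&(S>-.16)&(S<.045)&(abs(S)>.022)&(abs(T)<.025)&(h[:,2]>60)
    if b.sum()>30:
        m,c=np.polyfit(S[b],T[b],1); k=np.abs(T[b]-m*S[b]-c)<.011; m,c=np.polyfit(S[b][k],T[b][k],1); print(cam,"bar n",b.sum(),"ang vs -15.1:",np.degrees(m).round(2),"T at 0",c.round(4),"z",np.median(P[b][:,2]).round(4))
    o=(h[:,0]>5)&(h[:,0]<22)&(h[:,1]>120)&(P[:,2]>.05)&(P[:,2]<.13)&(abs(S)<.03)&(abs(T)<.03)
    if o.sum(): print(cam,"orange",o.sum(),"S",np.percentile(S[o],[2,98]).round(4),"T",np.percentile(T[o],[2,98]).round(4))
    c=proj(im,[.512,.194,.14]).astype(int)
    bb=cv2.resize(im["pixels"][max(0,c[1]-75):c[1]+75,c[0]-100:c[0]+100],(640,480),interpolation=2); cv2.imwrite(f"pics/al_{cam}_{s['clock']:.2f}.png",bb[:,:,::-1])
    for q in("jaw_head","tail_boss"):
        t=bot.trace(im,q)
        if t: Q=pts(im,t[0]["region"]); print(cam,q,round(t[0]["score"],2),np.median(Q,0).round(4),np.percentile(Q[:,2],[5,95]).round(4))
E
python3 al.py; ls pics
```

```text
{'clock': np.float64(16.0), 'tool_pos': array([0.5126, 0.1928, 0.116 ]), 'tool_rot': array([-1.799725e+02, -3.020000e-02, -1.051517e+02]), 'ft_force': array([ 0.2754, -0.5589, -5.513 ]), 'torque': array([-0.0117, -0.028 , -0.038 ]), 'gripper_width': np.float64(0.0184)}
scene bar n 131 ang vs -15.1: 1.33 T at 0 -0.0057 z 0.1725
scene orange 49 S [-0.0099  0.0146] T [-0.0085  0.0053]
scene jaw_head 0.71 [0.6085 0.1592 0.1741] [0.156  0.1902]
scene tail_boss 0.62 [0.3313 0.2303 0.1732] [0.147  0.1872]
top orange 3 S [-0.0128 -0.0111] T [-0.0062 -0.0046]
top jaw_head 0.8 [0.5955 0.1681 0.1813] [0.1638 0.1946]
top tail_boss 0.23 [0.5942 0.1666 0.1812] [0.1601 0.1946]
al_scene_16.00.png
al_top_16.00.png
g1.png
g2.png
g3.png
scene0.png
scene1.png
top0.png
top1.png
```

View pics/al_scene_16.00.png

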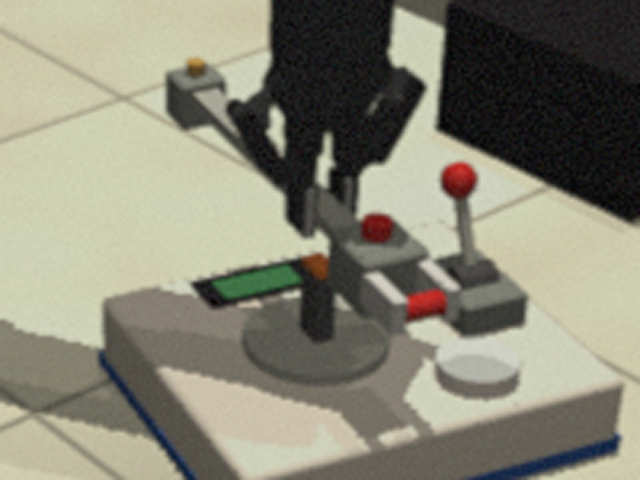

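```bash
cat > al2.py <<'E'
from h import *
a=np.radians(-15.1); w=np.array([np.cos(a),np.sin(a)]); n=np.array([-w[1],w[0]])
im=bot.get_image("scene"); hsv=cv2.cvtColor(im["pixels"],cv2.COLOR_RGB2HSV); M=im["depth"]>0; P=pts(im,M); h=hsv[M]
r=P[:,:2]-[.512,.194]; S=r@w; T=r@n; z=P[:,2]; zt=bot.read_state()["tool_pos"][2]+.0565
for lo in np.arange(-.24,.16,.02):
    k=(S>lo)&(S<lo+.02)&(abs(T)<.03)&(abs(z-zt)<.02)
    u=k&(z>zt-.004)&(z<zt+.004)
    if k.sum()>5: print(lo.round(2),k.sum(),u.sum(),"T all",np.percentile(T[k],[3,50,97]).round(4),"top",np.percentile(T[u],[3,50,97]).round(4) if u.sum() else "", "z97",np.percentile(z[k],97).round(4), "V",np.median(h[u,2]) if u.sum() else "")
o=(h[:,0]>3)&(h[:,0]<22)&(h[:,1]>120)&(z>.1)&(z<.135)&(abs(S)<.03)&(abs(T)<.03)
for q in np.c_[S,T,z][o].round(4)[::2]: print(q,end=" ")
E
python3 al2.py
```

```text
-0.22 32 8 T all [-0.0196 -0.0165  0.0112] top [-0.0198 -0.0171 -0.0143] z97 0.1869 V 93.5
-0.2 131 24 T all [-0.0202 -0.0078  0.0132] top [-0.0197 -0.0164  0.0119] z97 0.19 V 78.0
-0.18 98 53 T all [-0.0186 -0.0099  0.0121] top [-0.0173 -0.0034  0.0124] z97 0.1787 V 146.0
-0.16 41 32 T all [-0.0129 -0.0069  0.0062] top [-0.013  -0.0045  0.0067] z97 0.1747 V 164.5
-0.14 31 20 T all [-0.0134 -0.0108 -0.006 ] top [-0.0133 -0.01   -0.005 ] z97 0.1751 V 133.0
-0.12 21 12 T all [-0.0131 -0.0104 -0.0076] top [-0.0132 -0.0108 -0.0073] z97 0.1741 V 91.5
-0.1 18 5 T all [-0.013  -0.0109  0.009 ] top [-0.0118 -0.0099  0.0098] z97 0.1719 V 55.0
-0.08 11 5 T all [-0.0117 -0.009   0.0079] top [0.0051 0.0058 0.008 ] z97 0.1733 V 152.0
-0.06 9 0 T all [-0.0134 -0.0109 -0.0101] top  z97 0.1654 V 
-0.04 8 1 T all [-0.0126 -0.0107  0.0058] top [0.01 0.01 0.01] z97 0.17 V 176.0
-0.02 58 28 T all [-0.0252  0.0054  0.0112] top [-0.0245  0.005   0.0105] z97 0.1899 V 80.5
-0.0 248 85 T all [-0.024  -0.0112  0.0206] top [-0.0236 -0.0028  0.0211] z97 0.1905 V 76.0
0.02 57 50 T all [-0.0124 -0.005   0.0063] t
[... 497 characters left out ...]
V 149.0
0.14 6 4 T all [-0.0242 -0.015  -0.0101] top [-0.0246 -0.017  -0.0141] z97 0.1729 V 92.5
[-0.0073 -0.0056  0.1274] [-9.000e-03  1.000e-04  1.252e-01] [-0.0086  0.0048  0.1243] [-0.007  -0.0056  0.1251] [-0.003  -0.003   0.1266] [-0.0017  0.001   0.1264] [-0.0002  0.005   0.1262] [-0.0063 -0.0059  0.1232] [-0.0032 -0.0028  0.124 ] [-0.0015  0.001   0.124 ] [0.0028 0.0035 0.1257] [-0.0047 -0.0066  0.1217] [ 0.0017 -0.0054  0.1248] [ 0.0039 -0.0018  0.1251] [ 0.0099 -0.0004  0.128 ] [-0.0021 -0.0056  0.1204] [ 0.007  -0.0058  0.1253] [ 0.0093 -0.0023  0.1257] [ 0.0033 -0.006   0.121 ] [ 0.0136 -0.007   0.1268] [ 0.0133 -0.002   0.1254] [ 0.0096 -0.007   0.1222] [ 0.0122 -0.0037  0.1228]
```

Request:
{"fn": "apply_moves", "kwargs": {
  "targets": [
    {"tx": 0.0004, "ty": 0.0014, "tz": -0.01, "yaw": 0, "gripper": 0.005},
    {"tx": 0, "ty": 0, "tz": -0.008, "yaw": 0, "gripper": 0.005},
    {"tx": 0, "ty": 0, "tz": -0.005, "yaw": 0, "gripper": 0.005},
    {"tx": 0, "ty": 0, "tz": -0.002, "yaw": 0, "gripper": 0.005},
    {"tx": 0, "ty": 0, "tz": -0.002, "yaw": 0, "gripper": 0.005},
    {"tx": 0, "ty": 0, "tz": -0.001, "yaw": 0, "gripper": 0.005},
    {"tx": 0, "ty": 0, "tz": -0.001, "yaw": 0, "gripper": 0.005}
  ]
}}

```text
clock: 17.23
tool_pos: [0.5127, 0.1955, 0.087]
tool_rot: [-180.0, 0.0, -105.1]
ft_force: [-0.5, -0.4, -5.3]
gripper_width: 0.0187
```

```bash
python3 st.py
```

```text
{'clock': np.float64(17.225), 'tool_pos': array([0.5127, 0.1955, 0.087 ]), 'ft_force': array([-0.4678, -0.4441, -5.2527]), 'torque': array([-0.0347, -0.0295, -0.0057]), 'gripper_width': np.float64(0.0187)}
jaw_head 0.55 [0.6078 0.1609 0.1452] [0.1255 0.161 ]
tail_boss 0.6 [0.3314 0.2329 0.145 ] [0.1193 0.158 ]
```

Request:
{"fn": "apply_moves", "kwargs": {
  "targets": [
    {"tx": 0, "ty": 0, "tz": -0.003, "yaw": 0, "gripper": 0.005},
    {"tx": 0, "ty": 0, "tz": -0.001, "yaw": 0, "gripper": 0.005},
    {"tx": 0, "ty": 0, "tz": -0.001, "yaw": 0, "gripper": 0.005},
    {"tx": 0, "ty": 0, "tz": 0, "yaw": 0, "gripper": 0.005}
  ]
}}

```text
clock: 17.88
tool_pos: [0.5125, 0.1954, 0.0818]
tool_rot: [180.0, -0.0, -105.1]
ft_force: [0.1, 0.6, -5.0]
gripper_width: 0.0187
```

```bash
python3 av.py; python3 al2.py
```

```text
18.475 [-2.600e-02 -4.400e-02 -5.514e+00  4.000e-03 -1.400e-02 -1.000e-03] [0.463 0.428 0.449 0.024 0.026 0.032] width 0.01853085677528415
-0.22 29 7 T all [-0.0173 -0.0149  0.015 ] top [-0.0175 -0.0163 -0.0098] z97 0.1456 V 77.0
-0.2 130 26 T all [-0.0181 -0.0053  0.0162] top [-0.0184 -0.0124  0.0182] z97 0.155 V 80.5
-0.18 105 61 T all [-0.0164 -0.0068  0.0139] top [-0.0162 -0.0016  0.0141] z97 0.1453 V 154.0
-0.16 41 33 T all [-0.0107 -0.005   0.0082] top [-0.0094 -0.0028  0.0084] z97 0.1405 V 164.0
-0.14 23 14 T all [-0.0114 -0.0092 -0.0048] top [-0.0109 -0.0082 -0.0041] z97 0.1405 V 114.0
-0.12 18 7 T all [-0.0107 -0.0088 -0.0063] top [-0.0105 -0.0102 -0.0088] z97 0.1395 V 72.0
-0.1 14 7 T all [-0.0106 -0.0086  0.0103] top [-0.0107  0.0079  0.0105] z97 0.1402 V 155.0
-0.08 8 7 T all [-0.0086  0.0066  0.0095] top [0.0033 0.0073 0.0095] z97 0.1408 V 136.0
-0.02 54 27 T all [-0.0228  0.0072  0.0125] top [-0.0226  0.0061  0.0122] z97 0.1556 V 80.0
-0.0 249 88 T all [-0.0226 -0.0086  0.0224] top [-0.0223 -0.002   0.0215] z97 0.1562 V 80.5
0.02 57 47 T all [-0.0108 -0.0018  0.0099] top [-0.0105 -0.0004  0.0102] z97 0.1405 V 89.0
0.04 38 6 T all [-0.0233 -0.0202 -0.0033] top [-0.0232 -0.0213 -0.0201] z97 0.1494 V 49.5
0.06 158 17 T all [-0.0236 -0.0179  0.0192] top [-0.0234 -0.0218 -0.0209] z97 0.1573 V 53.0
0.08 256 40 T all [-0.0234 -0.0045  0.019 ] top [-0.0242 -0.0057  0.0163] z97 0.1543 V 62.0
0.1 202 72 T all [-0.0231  0.002   0.0194] top [-0.023   0.0043  0.02  ] z97 0.1472 V 88.5
0.12 278 130 T all [-0.0233 -0.003   0.0212] top [-0.0229 -0.0001  0.0214] z97 0.1434 V 157.0
[ 0.0076 -0.0059  0.1209]
```

Request:
{"fn": "apply_moves", "kwargs": {
  "targets": [
    {"tx": 0, "ty": 0, "tz": -0.0007, "yaw": 0, "gripper": 0.005},
    {"tx": 0, "ty": 0, "tz": -0.0006, "yaw": 0, "gripper": 0.005},
    {"tx": 0, "ty": 0, "tz": 0, "yaw": 0, "gripper": 0.005}
  ]
}}

```text
clock: 18.9
tool_pos: [0.5126, 0.1954, 0.0806]
tool_rot: [-180.0, 0.0, -105.1]
ft_force: [-0.8, 0.8, -5.2]
gripper_width: 0.0189
```

Request:
{"fn": "apply_moves", "kwargs": {
  "targets": [
    {"tx": 0, "ty": 0, "tz": -0.0005, "yaw": 0, "gripper": 0.005},
    {"tx": 0, "ty": 0, "tz": 0, "yaw": 0, "gripper": 0.005}
  ]
}}

```text
clock: 19.15
tool_pos: [0.5126, 0.1955, 0.0805]
tool_rot: [-180.0, 0.0, -105.1]
ft_force: [-3.8, -2.2, 1.5]
gripper_width: 0.0186
```

Request:
{"fn": "apply_moves", "kwargs": {
  "targets": [
    {"tx": 0, "ty": 0, "tz": 0, "yaw": 0, "gripper": 0.022},
    {"tx": 0, "ty": 0, "tz": 0, "yaw": 0, "gripper": 0.028},
    {"tx": 0, "ty": 0, "tz": 0, "yaw": 0, "gripper": 0.03},
    {"tx": 0, "ty": 0, "tz": 0, "yaw": 0, "gripper": 0.03},
    {"tx": 0, "ty": 0, "tz": 0, "yaw": 0, "gripper": 0.03},
    {"tx": 0, "ty": 0, "tz": 0, "yaw": 0, "gripper": 0.03}
  ]
}}

```text
clock: 19.9
tool_pos: [0.5126, 0.1954, 0.0801]
tool_rot: [-180.0, 0.0, -105.1]
ft_force: [-0.6, -0.3, -0.3]
gripper_width: 0.0298
```

```bash
python3 av.py; python3 st.py; python3 al2.py | grep -v '\[-0.00'|head -16
```

```text
20.5 [-0.025  0.047  0.067  0.002 -0.007  0.004] [0.472 0.573 0.457 0.022 0.03  0.036] width 0.029778720946686744
{'clock': np.float64(20.5), 'tool_pos': array([0.5126, 0.1955, 0.0801]), 'ft_force': array([-0.3141, -0.2075,  0.0553]), 'torque': array([ 0.0265, -0.0238,  0.0257]), 'gripper_width': np.float64(0.0298)}
jaw_head 0.74 [0.6072 0.162  0.1384] [0.1164 0.1558]
tail_boss 0.53 [ 0.4957 -0.3707  0.031 ] [0.0087 0.0436]
-0.22 32 7 T all [-0.0183 -0.0157  0.013 ] top [-0.0173 -0.0158 -0.0085] z97 0.1447 V 75.0
-0.2 144 27 T all [-0.0182 -0.0056  0.015 ] top [-0.0184 -0.0104  0.0156] z97 0.1546 V 70.0
-0.18 89 53 T all [-0.017  -0.0075  0.0153] top [-0.0165 -0.002   0.0154] z97 0.1437 V 159.0
-0.16 42 32 T all [-0.0107 -0.0059  0.0068] top [-0.0105 -0.0035  0.007 ] z97 0.1391 V 159.0
-0.14 26 16 T all [-0.0108 -0.0084 -0.0062] top [-0.0112 -0.0087 -0.0061] z97 0.1384 V 92.5
-0.12 12 4 T all [-0.0108 -0.009  -0.008 ] top [-0.0109 -0.0096 -0.0085] z97 0.1338 V 58.0
-0.08 9 9 T all [0.0008 0.0031 0.0076] top [0.0008 0.0031 0.0076] z97 0.1391 V 136.0
-0.04 6 6 T all [0.0053 0.0088 0.0097] top [0.0053 0.0088 0.0097] z97 0.1376 V 115.0
-0.02 76 43 T all [-0.0278  0.0056  0.018 ] top [-0.0278  0.0046  0.0165] z97 0.1539 V 89.0
-0.0 285 104 T all [-0.0278 -0.0076  0.0272] top [-0.0275 -0.0011  0.0262] z97 0.155 V 76.0
0.02 56 49 T all [-0.0116 -0.0042  0.0091] top [-0.0117 -0.0027  0.0092] z97 0.1393 V 88.0
0.04 41 10 T all [-0.0234 -0.0207 -0.0013] top [-0.0231 -0.0218 -0.0034] z97 0.1486 V 53.0
0.06 152 17 T all [-0.0237 -0.0177  0.0185] top [-0.0241 -0.022  -0.0212] z97 0.1547 V 53.0
0.08 251 30 T all [-0.0234 -0.0057  0.02  ] top [-0.0235 -0.0207  0.0223] z97 0.1515 V 64.0
0.1 209 71 T all [-0.0233  0.002   0.0204] top [-0.0233 -0.002   0.0209] z97 0.1456 V 85.0
0.12 277 127 T all [-0.0231 -0.0029  0.0212] top [-0.0222  0.0003  0.0211] z97 0.1422 V 152.0
```

Request:
{"fn": "apply_moves", "kwargs": {
  "targets": [
    {"tx": 0, "ty": 0, "tz": 0, "yaw": 0, "gripper": 0.045},
    {"tx": 0, "ty": 0, "tz": 0, "yaw": 0, "gripper": 0.045},
    {"tx": 0, "ty": 0, "tz": 0.01, "yaw": 0, "gripper": 0.045},
    {"tx": 0, "ty": 0, "tz": 0.025, "yaw": 0, "gripper": 0.045},
    {"tx": 0, "ty": 0, "tz": 0.035, "yaw": 0, "gripper": 0.045},
    {"tx": 0, "ty": 0, "tz": 0.04, "yaw": 0, "gripper": 0.02},
    {"tx": -0.007, "ty": 0.025, "tz": 0, "yaw": 0, "gripper": 0},
    {"tx": -0.01, "ty": 0.036, "tz": 0, "yaw": 0, "gripper": 0},
    {"tx": -0.01, "ty": 0.036, "tz": 0, "yaw": 0, "gripper": 0},
    {"tx": -0.01, "ty": 0.0356, "tz": 0, "yaw": 0, "gripper": 0},
    {"tx": 0, "ty": 0, "tz": 0, "yaw": 0, "gripper": 0},
    {"tx": 0, "ty": 0, "tz": -0.03, "yaw": 0, "gripper": 0},
    {"tx": 0, "ty": 0, "tz": -0.03, "yaw": 0, "gripper": 0},
    {"tx": 0, "ty": 0, "tz": -0.015, "yaw": 0, "gripper": 0},
    {"tx": 0, "ty": 0, "tz": 0, "yaw": 0, "gripper": 0}
  ]
}}

```text
clock: 22.58
tool_pos: [0.4755, 0.3271, 0.1146]
tool_rot: [180.0, -0.1, -105.1]
ft_force: [0.4, -0.8, 1.2]
gripper_width: 0.0001
```

```bash
python3 st.py
python3 - <<'E'
from h import *
im=bot.get_image("scene"); c=proj(im,[.512,.25,.14]).astype(int)
bb=cv2.resize(im["pixels"][max(0,c[1]-90):c[1]+90,c[0]-120:c[0]+120],(640,480),interpolation=2); cv2.imwrite("pics/lev1.png",bb[:,:,::-1])
x,y,z=bot.read_state()["tool_pos"]; P=pts(im,im["depth"]>0); k=(np.hypot(P[:,0]-x,P[:,1]-y)<.03)&(P[:,2]>.09); print("tip z",np.percentile(P[k][:,2],[1,3]), "xy",np.median(P[k&(P[:,2]<.17)],0))
E
```

```text
{'clock': np.float64(22.575), 'tool_pos': array([0.4755, 0.3271, 0.1146]), 'ft_force': array([ 0.4112, -0.8469,  1.1611]), 'torque': array([0.0146, 0.0117, 0.0194]), 'gripper_width': np.float64(0.0001)}
jaw_head 0.69 [0.6078 0.1615 0.1388] [0.1186 0.1537]
tail_boss 0.48 [0.3317 0.2327 0.1396] [0.1144 0.1516]
tip z [0.15684013 0.16221174] xy [0.4840751  0.3213596  0.16370663]
```

View pics/lev1.png

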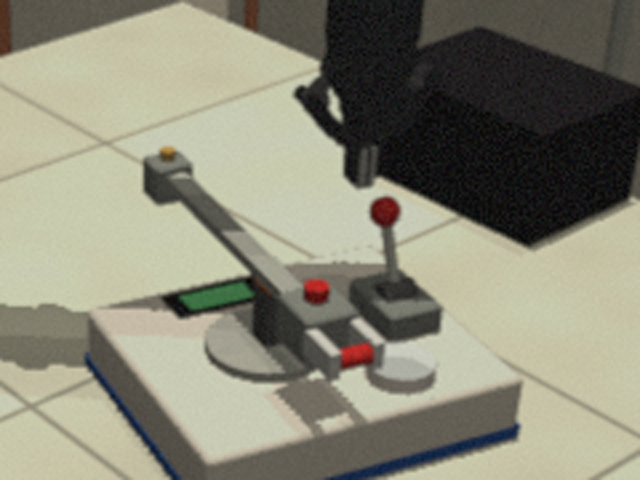

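Request:
{"fn": "apply_moves", "kwargs": {
  "targets": [
    {"tx": 0, "ty": 0, "tz": -0.01, "yaw": 0, "gripper": 0},
    {"tx": 0, "ty": 0, "tz": -0.01, "yaw": 0, "gripper": 0},
    {"tx": 0.0097, "ty": -0.0026, "tz": 0, "yaw": 0, "gripper": 0},
    {"tx": 0.0097, "ty": -0.0026, "tz": 0, "yaw": 0, "gripper": 0},
    {"tx": 0.0097, "ty": -0.0026, "tz": 0, "yaw": 0, "gripper": 0},
    {"tx": 0.0097, "ty": -0.0026, "tz": 0, "yaw": 0, "gripper": 0},
    {"tx": 0.0097, "ty": -0.0026, "tz": 0, "yaw": 0, "gripper": 0},
    {"tx": 0.0097, "ty": -0.0026, "tz": 0, "yaw": 0, "gripper": 0},
    {"tx": 0, "ty": 0, "tz": 0, "yaw": 0, "gripper": 0}
  ]
}}

```text
clock: 23.9
tool_pos: [0.5349, 0.3116, 0.0948]
tool_rot: [-180.0, -0.0, -105.2]
ft_force: [0.3, -0.3, -1.0]
gripper_width: -0.0002
```

```bash
cat > ball.py <<'E'
from h import *
from scipy.optimize import minimize
a=np.radians(-15.1); w=np.array([np.cos(a),np.sin(a)]); n=np.array([-w[1],w[0]])
s=bot.read_state(); p=s["tool_pos"]; print(round(float(s["clock"]),2),np.round(p,4),np.round(s["ft_force"],1),"tool S,T",(np.array(p[:2])-[.512,.194])@np.c_[w,n])
for cam in ("scene","top"):
    im=bot.get_image(cam); hsv=cv2.cvtColor(im["pixels"],cv2.COLOR_RGB2HSV); M=im["depth"]>0; P=pts(im,M); h=hsv[M]
    k=((h[:,0]<7)|(h[:,0]>173))&(h[:,1]>110)&(P[:,2]>.12)&(P[:,1]>.26)&(P[:,1]<.36)&(P[:,0]>.46)&(P[:,0]<.64)
    q=P[k]
    if len(q)<20: print(cam,len(q)); continue
    r=minimize(lambda c:np.abs(np.linalg.norm(q-c,axis=1)-.013).mean(),q.mean(0)-[0,0,.005],method="Nelder-Mead").x
    d=(r[:2]-[.512,.194])@np.c_[w,n]
    print(cam,len(q),"ball",r.round(4),"S,T",d.round(4),"angle",(.5+np.arcsin((d[0]+.0005)/.07)).round(3))
E
python3 ball.py; python3 st.py
```

```text
23.9 [0.5349 0.3116 0.0948] [ 0.3 -0.3 -1. ] tool S,T [-0.00855618  0.11949162]
scene 107 ball [0.5628 0.2946 0.1644] S,T [0.0229 0.1103] angle 0.84
top 125 ball [0.5565 0.2956 0.1705] S,T [0.0165 0.1097] angle 0.745
{'clock': np.float64(24.0), 'tool_pos': array([0.5338, 0.3123, 0.0949]), 'ft_force': array([-0.5901,  0.3204,  1.1114]), 'torque': array([ 0.0144, -0.017 , -0.0159]), 'gripper_width': np.float64(0.0003)}
jaw_head 0.89 [0.6076 0.161  0.1382] [0.1164 0.1543]
tail_boss 0.63 [0.3309 0.2328 0.1393] [0.113  0.1505]
```

Request:
{"fn": "apply_moves", "kwargs": {
  "targets": [
    {"tx": 0.0058, "ty": -0.0016, "tz": 0, "yaw": 0, "gripper": 0},
    {"tx": 0.0058, "ty": -0.0016, "tz": 0, "yaw": 0, "gripper": 0},
    {"tx": 0.0029, "ty": -0.0008, "tz": 0, "yaw": 0, "gripper": 0},
    {"tx": 0.001, "ty": -0.0002, "tz": 0, "yaw": 0, "gripper": 0},
    {"tx": 0, "ty": 0, "tz": 0, "yaw": 0, "gripper": 0}
  ]
}}

```text
clock: 24.78
tool_pos: [0.5494, 0.3081, 0.0951]
tool_rot: [-180.0, 0.0, -105.1]
ft_force: [0.5, 0.0, -0.5]
gripper_width: -0.0004
```

```bash
sed -i 's/    q=P\[k\]$/    R=bot.trace(im,"release_tip"); R=R[0]["region"][M] if R else True; q=P[k\&R\&(P[:,2]<.17)]/' ball.py; python3 ball.py
python3 - <<'E'
from h import *
im=bot.get_image("scene"); c=proj(im,[.545,.29,.14]).astype(int)
bb=cv2.resize(im["pixels"][max(0,c[1]-60):c[1]+60,c[0]-80:c[0]+80],(640,480),interpolation=2); cv2.imwrite("pics/lev2.png",bb[:,:,::-1])
E
```

```text
24.77 [0.5494 0.3081 0.0951] [ 0.5  0.  -0.5] tool S,T [0.00641645 0.11995973]
scene 97 ball [0.5725 0.3018 0.1458] S,T [0.0303 0.1198] angle 0.956
top 95 ball [0.5728 0.3032 0.1457] S,T [0.0303 0.1213] angle 0.955
```

View pics/lev2.png

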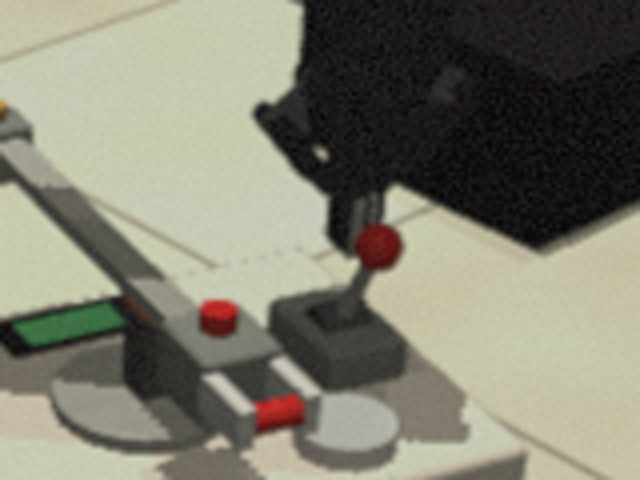

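Request:
{"fn": "apply_moves", "kwargs": {
  "targets": [
    {"tx": 0.0015, "ty": -0.0004, "tz": 0, "yaw": 0, "gripper": 0},
    {"tx": 0.0015, "ty": -0.0004, "tz": 0, "yaw": 0, "gripper": 0},
    {"tx": 0, "ty": 0, "tz": 0, "yaw": 0, "gripper": 0}
  ]
}}

```text
clock: 25.4
tool_pos: [0.5522, 0.3075, 0.0949]
tool_rot: [180.0, -0.0, -105.1]
ft_force: [-1.3, -0.1, -0.8]
gripper_width: -0.0001
```

Request:
{"fn": "apply_moves", "kwargs": {
  "targets": [
    {"tx": 0.001, "ty": -0.0003, "tz": 0, "yaw": 0, "gripper": 0},
    {"tx": 0, "ty": 0, "tz": 0, "yaw": 0, "gripper": 0}
  ]
}}

```text
clock: 25.65
tool_pos: [0.5524, 0.3074, 0.0948]
tool_rot: [179.9, -0.0, -105.0]
ft_force: [-6.0, 1.1, -0.2]
gripper_width: 0.0002
```

```bash
python3 ball.py
```

```text
25.65 [0.5524 0.3074 0.0948] [-6.   1.1 -0.2] tool S,T [0.00945284 0.12004524]
scene 97 ball [0.5835 0.2872 0.1551] S,T [0.0448 0.1086] angle 1.204
top 87 ball [0.5746 0.3028 0.1447] S,T [0.0321 0.1213] angle 0.984
```

Request:
{"fn": "apply_moves", "kwargs": {
  "targets": [
    {"tx": 0.001, "ty": -0.0003, "tz": 0, "yaw": 0, "gripper": 0},
    {"tx": 0, "ty": 0, "tz": 0, "yaw": 0, "gripper": 0}
  ]
}}

```text
clock: 26.1
tool_pos: [0.5525, 0.3075, 0.0948]
tool_rot: [179.8, -0.1, -105.0]
ft_force: [-7.2, 1.4, 0.8]
gripper_width: 0.0001
```

Request:
{"fn": "apply_moves", "kwargs": {
  "targets": [
    {"tx": -0.0058, "ty": 0.0016, "tz": 0, "yaw": 0, "gripper": 0},
    {"tx": -0.0145, "ty": 0.0039, "tz": 0, "yaw": 0, "gripper": 0},
    {"tx": -0.0145, "ty": 0.0039, "tz": 0.01, "yaw": 0, "gripper": 0},
    {"tx": 0, "ty": 0, "tz": 0.04, "yaw": 0, "gripper": 0},
    {"tx": 0, "ty": 0, "tz": 0.05, "yaw": 0, "gripper": 0},
    {"tx": 0, "ty": 0, "tz": 0.05, "yaw": 0, "gripper": 0},
    {"tx": 0, "ty": 0, "tz": 0, "yaw": 0, "gripper": 0},
    {"tx": 0, "ty": 0, "tz": 0, "yaw": 0, "gripper": 0}
  ]
}}

```text
clock: 27.1
tool_pos: [0.5189, 0.3165, 0.2454]
tool_rot: [-180.0, 0.0, -105.0]
ft_force: [-0.9, -0.1, -0.8]
gripper_width: 0.0
```

```bash
python3 ball.py; python3 st.py
python3 - <<'E'
from h import *
im=bot.get_image("scene"); cv2.imwrite("pics/fin.png",im["pixels"][:,:,::-1])
for n in "beaker jar stopper crucible petri reagent".split():
    r=bot.trace(im,n)
    if r: print(n,np.median(pts(im,r[0]["region"]),0).round(3))
E
```

```text
27.1 [0.5189 0.3165 0.2454] [-0.9 -0.1 -0.8] tool S,T [-0.02527243  0.12009632]
scene 90 ball [0.5761 0.301  0.1434] S,T [0.0341 0.12  ] angle 1.016
top 138 ball [0.5752 0.3026 0.1444] S,T [0.0327 0.1213] angle 0.995
{'clock': np.float64(27.3), 'tool_pos': array([0.5189, 0.3159, 0.2438]), 'ft_force': array([-0.3561, -0.8519, -0.8582]), 'torque': array([0.0246, 0.0211, 0.0573]), 'gripper_width': np.float64(-0.0)}
jaw_head 0.68 [0.6083 0.1619 0.139 ] [0.1199 0.1551]
tail_boss 0.52 [0.3299 0.2325 0.1401] [0.1146 0.1508]
beaker [ 0.583 -0.12   0.041]
jar [ 0.621 -0.36   0.041]
stopper [ 0.621 -0.36   0.041]
petri [0.615 0.245 0.073]
reagent [ 0.799 -0.019  0.082]
```

View pics/fin.png

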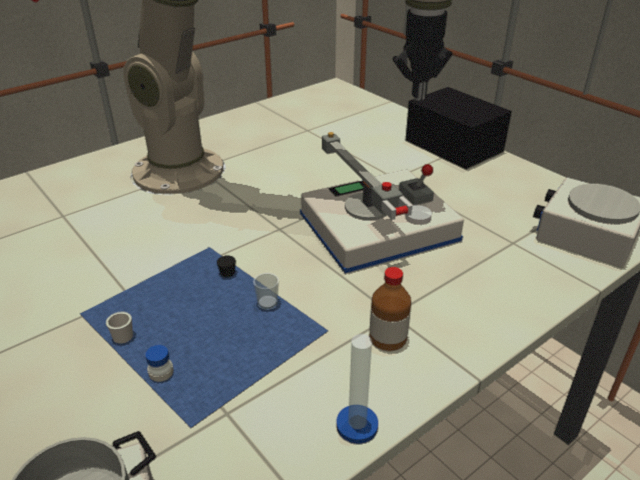

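Final view: the clamp lies level on the rest (about 370,185), the lever ball is over at (427,170), and the stopper (227,267), crucible (120,327) and other objects are where they started. Handing in.

```bash
python3 -c "
from rig import bot
print(bot.job_done())"
```

```text
the job is handed in; nothing more can be done
None
```

The clamp is balanced level on the rest with the release lever pushed fully over, and I handed the job in at about 27 s of the 67 s allowed.

**What I did**
- **Trial lift:** I gripped the bar about 27 mm to the head's side of its middle. The moment put the balance point about 35 mm further that way, so about 62 mm from the middle. The weight read about 5.6 N.
- **Regrip and placing:** I set the clamp down and regripped at that point, where the moment was about zero and the clamp hung level. I turned it to the balance's x, lowered it until it touched the rest, and released it.
- **Lever:** I pushed the ball with the closed fingertips until it stopped advancing at about 7 N, then backed off and went clear.

**Last checks**
- **Clamp:** The head and boss stand at heights within about 1 mm of each other, and the robot touches nothing.
- **Lever:** The two cameras gave 1.02 and 0.995 rad.
- **Surroundings:** Beaker, jar and reagent measured within 2 mm of where they started and the dish within 3 mm. Stopper and crucible I could only confirm by eye. The network matched the jar when asked for the stopper and did not find the crucible.

**What disagreed**
- **Fingertip height:** The real fingertips sat about 30–40 mm above the reported TCP. My first grasp therefore closed in the air above the bar without touching it, and I corrected the height from camera depth.
- **Ball fits:** A few of the ball fits during the push were spoiled by other red pixels, so I discarded them.

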